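# Feed a tray of wet paint samples into the drying box

### The arm

A 6-joint arm with a two-finger parallel gripper is mounted at the origin on the work surface; the furniture and walls round the work are solid. World frame = base frame: x ahead of the robot, y to its left, z up, the work surface at z = 0. Lengths are in m, angles in rad, forces in N, time in s.
With the tool pointing down it reaches from about 0.225 to 0.875 m from the base axis. Payload 3.4 kg.
Tool frame: the origin (TCP) lies at the very end of the fingers, on their centre line; the grasp point (between the pads) lies 19 mm behind it (manip.hold_point_z is the distance from the TCP to the grasp point, in m); z points along the fingers, y is the line along which they close (so a half turn about z gives the same grasp; the last joint's range is limited). The gripper opens to 85 mm and grips with 20 to 120 N. Pads are 22 mm wide; open, the fingers measure 114 mm over their backs; the gripper's body (76 mm by 85 mm) begins 54 mm behind the grasp point. The pads swing forward as they close: fully open they stand 13 mm farther back than shut.
Start: joints at [-1.44, 0.276, 1.505, -0, 1.361, -0.121], TCP at [0.143, -0.557, 0.193] pointing down, gripper open.
Joint ranges: [-2.89, 2.89], [-0.75, 2.08], [0.22, 2.7], [-1.18, 4.32], [0.11, 2.71], [-2.7, 2.7]. Speed limits (rad/s): [2.57, 2.57, 3.14, 3.14, 3.14, 3.14].

### API

Orientations are given as a unit quaternion [w, x, y, z].
In Python, from rig import readout, viewer, order, manip gives the robot as it stands. The module is installed in compiled form; this text tells all that it offers.
- The arm moves only by the tool send_rows, never from a script. Its arguments are lists of equal length, an entry for each row: "xyz": the shift along the world's x, y, z in m, a list of three; "delta_rot": the turn, a rotation vector about the world's x, y, z in degrees, a list of three. In form: {"xyz": [[tx, ty, tz], ...], "delta_rot": [[wx, wy, wz], ...]}. A call has 1 to 12 rows; each row shifts and turns the commanded pose from where the row before left it; what a row does not reach is not made up. A row lasts 1/10 s, in which the tool goes at most 50 mm and 8.59 degrees, less where a joint would pass 70% of its speed; a pose out of reach is approached as far as the arm can. A call with a gripper value outside its range is refused whole. "gripper" is the finger opening in m, from 0 to 0.0854, set as the call begins (left out, the last holds). The fingers move at their own pace and stop on an object; "force" is the grip in N (left out, the last holds). Time passes only in rows, so rows that do not move let the fingers close. It gives the time, the measured TCP pose, the force, the opening and the grip force at its end, in the units of the state.
- readout.get_state(): the state, without advancing time (a new reading comes with each control period).
- viewer.get_image(name): name is "scene" or "top"; returns a dict with "color" (420x560x3 uint8, red, green, blue), "depth" (420x560 float32, m along the optical axis (not along the pixel's ray), 0 where there is no reading), "K" (3x3 intrinsics, pixels), "dist" ([k1, k2, p1, p2, k3] as OpenCV has them; the pictures are not rectified), "camera_from_world" (4x4, takes a point from world to camera coordinates). Camera axes: x right, y up, looking along -z (the intrinsics and any distortion apply to the point x, -y, -z); pixel columns grow to the right and rows downward; lengths in m; the calibration is good to about 2 mm. A picture is of the moment at which its call begins.
- order.sign_off(): hands the job in; it is judged then, once.
The state is a dict: "clock": time; "qpos": joint angles; "qd": joint speeds; "effort": joint torques, N m; "position": TCP position; "ee_rot": TCP orientation; "contact_force": force on the tool from outside, world axes, zero at the start; "moment": the same for the moment, N m; "width": finger opening in m; "gripper_force": force on a finger pad.
Only numpy, scipy, OpenCV 4.12 (cv2) and the standard library are available. Lean on these libraries where they do the work, as an engineer would, in place of code of your own. Each camera call takes 0.05 s, during which the arm holds its last target. There are 200 camera calls.

### The job

Slide the tray of wet paint samples along the chute and fully home in the drying box, without grasping or lifting anything: with a fingertip press down the long yellow bar beside the chute, which swings the red flap up, and keep it down while you push the tray in by its wooden handle. The flap must be up before the tray comes near the doorway and stay well up until the tray is home, or it would smear the paint. Then let go so that the flap falls shut behind the tray; do not touch the samples or disturb the bottle, the mug and the oil stick nearby.

Things in the scene. Friction and masses are not known exactly. Their poses are not given: they have to be found in the camera images.
- chute: Fixed plywood base, 447 x 154 x 6 mm, carrying an open loading chute and a clear drying box. Origin on the table top under the middle of the box's doorway; +x is the feed direction (into the box), +y the side with the yellow bar, z up. Chute floor 6 mm above the table, from x = -325 mm to the doorway at x = 0, between white guide strips 88 mm apart (8 mm thick, tops at 16 mm).
- doorway (a point): Middle of the doorway's sill, on the chute floor. The clear, milky-looking box reaches 122 mm beyond it (chute x), 98 mm wide, roof top 66 mm above the table. A dark linkage case stands beside the doorway, at chute x = -50 to -2 mm, y = 54 to 95 mm, 66 mm tall.
- box_end (a point): Middle of the foot of the box's inner end wall, chute x = 112 mm: it stops the tray when the tray's origin is at chute x = 62 mm. Chute and tray are slippery plastic (friction about 0.25).
- bar (a joint): Travel of the yellow release bar: 0 = up, 0.016 m = fully down on its stop. A flat strip, 34 mm wide, lying along the chute outside its guide strip; top face 33 mm above the table when up, 17 mm when fully down. Press it anywhere along its length: about 1 N to start, 5 N to hold fully down; springs back up by itself. A finger may slide along it.
- bar_near_end (a point): Middle of the bar's top face at the end where the tray is loaded: chute x = -316 mm, y = 74 mm (the bar covers y = 57 to 91 mm).
- bar_far_end (a point): Middle of the bar's top face at the end by the linkage case: chute x = -54 mm, y = 74 mm.
- flap (a joint): Angle of the red flap: 0 = shut (hanging across the doorway), 1.6 rad = fully up (level, reaching 53 mm out over the chute, 57 mm above the table). Swings out over the chute, never inward. Linked to the bar: 0.1 rad for each millimetre the bar goes down; falls shut when the bar is let go. Below about 0.8 rad it would touch samples in the doorway.
- flap_edge (a point): Middle of the flap's lower edge. The flap is 84 mm wide and 48 mm high, hinged along the top of the doorway 57 mm above the table; a notch in this edge passes the tray's tail.
- sample_tray: Loose grey tray, 0.25 kg or so without samples, lying in the chute with 3 mm play at either side. Origin under the middle of its bed (100 mm along x, 82 mm across, 9 mm high); +x is the feed direction. A low tail runs back from the bed to a wooden push handle. The bed's front edge starts 45 to 90 mm short of the doorway; when home, the handle stays outside, its back face 74 mm from it.
- handle_arm (a point): Middle of the flat back face of the wooden handle's arm, tray x = -136 mm, y = 74 mm, 47 mm above the table, over the middle of the yellow bar: push here along the tray's +x. The arm is 10 mm thick, 18 mm high (38 to 56 mm above the table, 5 mm over the bar when that is up) and ends at y = 88 mm; it joins a 60 mm wide upright board over the chute.
- blue_tile: Wet blue paint sample, tile 43 x 73 x 6 mm, loose in a pocket of the tray, origin under its middle. Not to be touched.
- ochre_tile: Wet ochre paint sample, tile 43 x 73 x 6 mm, loose in the other pocket of the tray, origin under its middle. Not to be touched.
- medium_bottle: Small faceted glass bottle, 39 x 49 x 104 mm, on the table on the far side of the chute (the side away from the bar), origin under its middle. Bystander.
- brush_mug: White mug, 83 x 113 x 93 mm, on the table on the far side of the chute, origin under its middle. Bystander.
- oil_stick: Cream oil paint stick, 25 x 92 x 25 mm, lying on the table on the bar's side of the box, origin under its middle. Bystander.
Not all that is in view belongs to the job. There is more than one size of the sample_tray; the job needs the larger.

How it is judged:
On the way, in this order (a step that is already met when the one before it is completed fails the run):
1. the flap is up while the tray still waits outside the doorway (value of joint flap above 1.1 rad and x of sample_tray in the frame of chute below -0.06 m), for 0.2 s.
2. the tray is home in the box while the flap is still held up (value of joint flap above 0.9 rad and x of sample_tray in the frame of chute above 0.056 m), for 0.1 s.
At the end, for the whole second after the job is handed in: The tray lies flat and still in the drying box, within 6 mm of its end stop, both samples in their pockets; the flap is shut (below 0.08 rad) (x of sample_tray in the frame of chute above 0.056 m and value of joint flap below 0.08 rad and z of sample_tray in the frame of chute below 0.009 m and linear speed of sample_tray below 0.01 m/s and horizontal distance between each of blue_tile, ochre_tile and sample_tray below 0.03 m); the robot touches nothing.
It fails at once if the flap comes down (below 0.9 rad) while the tray is in the doorway (value of joint flap below 0.9 rad and x of sample_tray in the frame of chute between -0.07 and 0.05 m).
It fails at once if the tray is lifted or tipped instead of slid (z of sample_tray in the frame of chute above 0.014 m or angle between sample_tray's own z axis and vertical above 0.12 rad).
It fails at once if the robot touches a wet sample (contact force between any of the arm, the fingers and blue_tile above 0.3 N or contact force between any of the arm, the fingers and ochre_tile above 0.3 N).
It fails at once if a bystander is moved (distance of any of medium_bottle, brush_mug, oil_stick from where it was at the start of the episode above 0.02 m).
It also fails if it takes over 45 s, if anything falls off the work surface, if the arm or the gripper's body presses on something with over 40 N, if the wrist force passes 120 N, or if a joint passes its speed limit or range.

## Working session

There is one attempt and no reset: what is moved stays moved. The work goes in short steps, Python scripts to look and compute and a tool call to move; the robot and the scene stay as the last step left them, time stands still between calls to the robot, and variables do not carry over. Pictures are saved under pics/ and viewed, at most 10 in all, crops included, and the job is handed in when it is done.

Besides the shell and the picture viewer there is one more tool, called after "Call:" as a command line: name --argument value ..., lists and objects as JSON in quotes. send_rows: Moves the arm, as the interface text tells. Its arguments: {"type":"object","properties":{"xyz":{"type":"array"},"delta_rot":{"type":"array"},"gripper":{"type":"number"},"force":{"type":"number"}},"required":["xyz","delta_rot"]}

```bash
mkdir -p pics; python3 - <<'E'
from rig import readout, viewer, manip
import cv2, numpy as np
s=readout.get_state(); print(s['clock'],s['position'],s['ee_rot'],s['width'],s['contact_force'])
for n in("scene","top"):
    d=viewer.get_image(n); np.save(n+'.npy',d,allow_pickle=True)
    cv2.imwrite(f'pics/{n}0.png',d['color'][:,:,::-1])
E
```

```text
0.0 [ 0.14320403 -0.55625349  0.1925379 ] [-9.15112421e-04  9.92081012e-01  1.25596290e-01  2.23397483e-05] 0.08532526547392255 [ 0.14540572 -0.70479891  0.61886265]
```

```bash
ls pics
```

```text
scene0.png
top0.png
```

View pics/scene0.png

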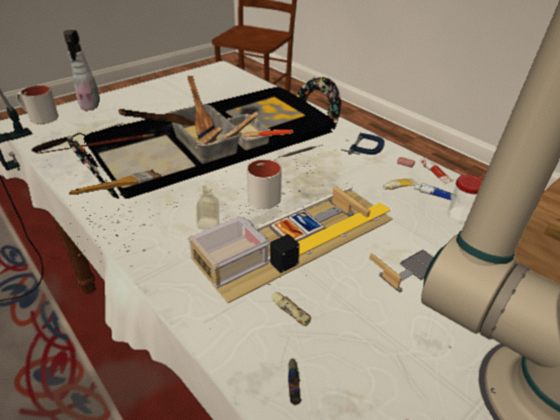

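View pics/top0.png

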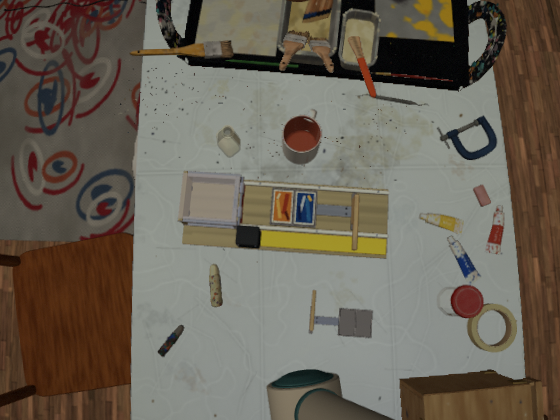

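```bash
cat > h.py <<'E'
import numpy as np, cv2
def ray(d,uv,z):
    uv=np.array(uv,float).reshape(-1,1,2)
    n=cv2.undistortPoints(uv,d['K'],np.array(d['dist'],float)).reshape(-1,2)
    R=d['camera_from_world'][:3,:3]; t=d['camera_from_world'][:3,3]
    c=-R.T@t; v=np.c_[n[:,0],-n[:,1],-np.ones(len(n))]@R
    return c+v*((z-c[2])/v[:,2])[:,None]
def big(m):
    n,l,s,_=cv2.connectedComponentsWithStats(m.astype(np.uint8)); 
    return l==1+np.argmax(s[1:,4])
def contour(m):
    return max(cv2.findContours(m.astype(np.uint8),0,1)[0],key=cv2.contourArea).reshape(-1,2)
E
python3 - <<'E'
from h import *
d=np.load('top.npy',allow_pickle=True).item()
rgb=d['color']; hsv=cv2.cvtColor(rgb,cv2.COLOR_RGB2HSV)
H,S,V=[hsv[:,:,i].astype(int) for i in range(3)]
roi=np.zeros(H.shape,bool); roi[165:270,175:395]=1
m=big(roi&(abs(H-26)<6)&(S>200)&(V>120))
p=ray(d,contour(m),.033)
r=cv2.minAreaRect((p[:,:2]*1000).astype(np.float32)); print('bar',r,cv2.boxPoints(r))
for (u,v) in [(240,210),(247,237),(290,225),(350,193),(355,195),(355,225),(355,240),(360,205),(375,205),(300,245),(350,245)]:
    print((u,v),rgb[v,u],hsv[v,u],ray(d,(u,v),.056)[0].round(3),d['depth'][v,u])
a=cv2.resize(rgb[165:270,175:395],None,fx=3.6,fy=3.6,interpolation=cv2.INTER_CUBIC)
cv2.imwrite('pics/crop.png',a[:,:,::-1])
E
```

```text
Traceback (most recent call last):
  File "h.py", line 10, in big
    return l==1+np.argmax(s[1:,4])
                ~~~~~~~~~^^^^^^^^^
ValueError: attempt to get argmax of an empty sequence
```

```bash
python3 - <<'E'
from h import *
d=np.load('top.npy',allow_pickle=True).item()
rgb=d['color']; hsv=cv2.cvtColor(rgb,cv2.COLOR_RGB2HSV)
H,S,V=[hsv[:,:,i].astype(int) for i in range(3)]
for (u,v) in [(240,210),(247,237),(350,193),(355,195),(355,225),(355,240),(360,205),(375,205),(300,243),(340,245)]:
    print((u,v),rgb[v,u],hsv[v,u],ray(d,(u,v),.056)[0].round(3),d['depth'][v,u])
roi=np.zeros(H.shape,bool); roi[165:270,175:395]=1
m=big(roi&(abs(H-hsv[243,300,0])<5)&(S>170))
p=ray(d,contour(m),.033)
r=cv2.minAreaRect((p[:,:2]*1000).astype(np.float32)); print('bar',r,cv2.boxPoints(r))
a=cv2.resize(rgb[165:270,175:395],None,fx=3.6,fy=3.6,interpolation=cv2.INTER_CUBIC)
cv2.imwrite('pics/crop.png',a[:,:,::-1])
E
```

```text
(240, 210) [111 109 110] [165   5 111] [0.558 0.149 0.056] 0.936284
(247, 237) [30 31 30] [60  8 31] [0.501 0.134 0.056] 0.9239307
(350, 193) [117 107  75] [ 23  92 117] [ 0.59  -0.083  0.056] 0.99430346
(355, 195) [134 116  81] [ 20 101 134] [ 0.585 -0.093  0.056] 0.94321084
(355, 225) [140 120  82] [ 20 106 140] [ 0.522 -0.09   0.056] 0.9299235
(355, 240) [129 111  74] [ 20 109 129] [ 0.491 -0.088  0.056] 0.9250216
(360, 205) [116 106  75] [ 23  90 116] [ 0.564 -0.102  0.056] 0.988915
(375, 205) [119 108  76] [ 22  92 119] [ 0.563 -0.134  0.056] 0.98735166
(300, 243) [161 146  41] [ 26 190 161] [0.487 0.025 0.056] 0.94912827
(340, 245) [161 147  42] [ 26 188 161] [ 0.481 -0.057  0.056] 0.94417924
bar ((490.02069091796875, -23.354248046875), (266.12982177734375, 32.2675666809082), 84.67144012451172) [[ 461.5993   -154.34584 ]
 [ 493.72742  -157.34242 ]
 [ 518.4421    107.637344]
 [ 486.31396   110.63393 ]]
```

View pics/crop.png

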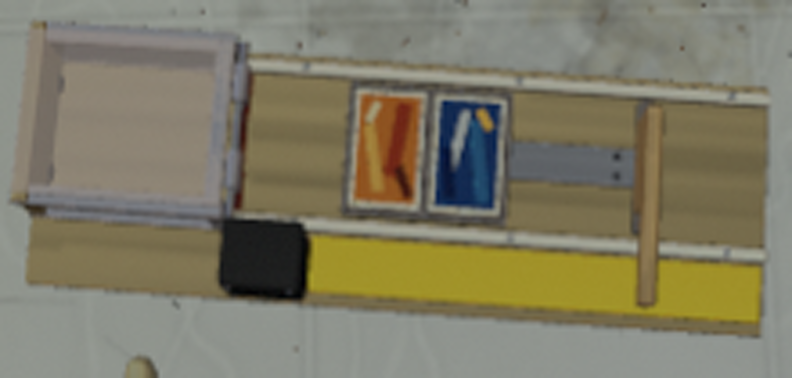

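```bash
python3 - <<'E'
from h import *
d=np.load('top.npy',allow_pickle=True).item()
hsv=cv2.cvtColor(d['color'],cv2.COLOR_RGB2HSV)
f=np.array([.0929,.9957]); g=np.array([-.9957,.0929]); bc=np.array([.490,-.0234]); o=bc+.185*f-.074*g
C=lambda p:np.c_[(p[:,:2]-o)@f,(p[:,:2]-o)@g]
# handle top from depth: points 50..60mm high
v,u=np.mgrid[180:262,320:390]; uv=np.c_[u.ravel(),v.ravel()]
# height from depth
n=cv2.undistortPoints(uv.astype(float).reshape(-1,1,2),d['K'],np.array(d['dist'],float)).reshape(-1,2)
D=d['depth'][uv[:,1],uv[:,0]]; M=d['camera_from_world']
P=(np.c_[n[:,0],-n[:,1],-np.ones(len(n))]*D[:,None]-M[:3,3])@M[:3,:3]
k=(P[:,2]>.045); print('heights',np.percentile(P[k,2],[5,50,95]))
m=np.zeros(hsv.shape[:2],np.uint8); m[uv[k,1],uv[k,0]]=1
# z of bar, table-level check
q=C(P); b=(abs(q[:,1]-.074)<.012)&(abs(q[:,0]+.29)<.02); print('bar z',np.median(P[b,2]))
kk=k&(q[:,1]>.045)
print('arm x',np.percentile(q[kk,0],[2,50,98]),'y max',np.percentile(q[kk,1],98), 'top',np.median(P[kk,2]))
kb=k&(q[:,1]<.03); print('board x',np.percentile(q[kb,0],[2,50,98]),'y',np.percentile(q[kb,1],[1]),'top',np.median(P[kb,2]),P[kb,2].max())
hb=o-.295*f+.074*g; print('o',o,'press at x=-.295:',hb)
# scene-view check of bar
s=np.load('scene.npy',allow_pickle=True).item(); h=cv2.cvtColor(s['color'],cv2.COLOR_RGB2HSV)
r=np.zeros(h.shape[:2],bool); r[190:270,260:400]=1
mm=big(r&(abs(h[:,:,0].astype(int)-25)<5)&(h[:,:,1]>170))
c=C(ray(s,contour(mm),.033)); print('scene bar',c.min(0),c.max(0))
E
```

```text
heights [0.05048972 0.05680403 0.98275585]
bar z 0.034860288921751116
arm x [-0.25343727 -0.24637332 -0.10682555] y max 0.18849631301888228 top 0.05748072633229029
board x [-0.25364253 -0.24774907 -0.24364627] y [-0.02751361] top 0.0565155631081116 0.061334176512244994
o [0.5808683 0.1539299] press at x=-.295: [ 0.479781 -0.132927]
scene bar [-0.31984623  0.05557927] [-0.05629638  0.0918052 ]
```

Call:
send_rows --xyz '[[0.028, 0.036, 0], [0.028, 0.036, 0], [0.028, 0.036, 0], [0.028, 0.036, 0], [0.028, 0.036, 0], [0.028, 0.036, 0], [0.028, 0.036, 0], [0.028, 0.036, 0], [0.028, 0.036, 0], [0.028, 0.036, 0], [0.028, 0.036, 0], [0.029, 0.037, 0]]' --delta_rot '[[0, 0, -4], [0, 0, -4], [0, 0, -4], [0, 0, -4], [0, 0, -3.75], [0, 0, 0], [0, 0, 0], [0, 0, 0], [0, 0, 0], [0, 0, 0], [0, 0, 0], [0, 0, 0]]' --gripper 0

```text
clock: 1.3
position: [0.4808, -0.1222, 0.1932]
ee_rot: [0.0, 0.999, -0.046, -0.0]
contact_force: [1.3, -0.2, -0.0]
width: 0.0
gripper_force: 0.0
```

Call:
send_rows --xyz '[[0, 0, -0.03], [0, 0, -0.04], [0, 0, -0.03], [0, 0, -0.02], [0, 0, -0.01], [0, 0, 0], [0, 0, 0]]' --delta_rot '[[0, 0, 0], [0, 0, 0], [0, 0, 0], [0, 0, 0], [0, 0, 0], [0, 0, 0], [0, 0, 0]]'

```text
clock: 2.0
position: [0.4809, -0.1243, 0.0641]
ee_rot: [0.0, 0.999, -0.047, 0.001]
contact_force: [-0.1, 0.4, 0.6]
width: 0.0002
gripper_force: 0.0
```

```bash
python3 - <<'E'
from rig import readout, viewer
import numpy as np, cv2
s=readout.get_state(); p=s['position']; print(s['clock'],p,s['ee_rot'],s['width'],s['contact_force'])
f=np.array([.0929,.9957]); g=np.array([-.9957,.0929]); o=np.array([.5809,.1539]); print((p[:2]-o)@f,(p[:2]-o)@g)
d=viewer.get_image("scene"); cv2.imwrite('pics/s1.png',cv2.resize(d['color'][130:310,180:460],None,fx=2.8,fy=2.8)[:,:,::-1])
E
```

```text
2.0 [ 0.48093691 -0.12425138  0.0640679 ] [ 2.43990833e-04  9.98917424e-01 -4.65144999e-02  5.67325880e-04] 0.00020480214490001093 [-0.08551152  0.44669588  0.58883307]
-0.28624190092254115 0.07369299041656138
```

View pics/s1.png

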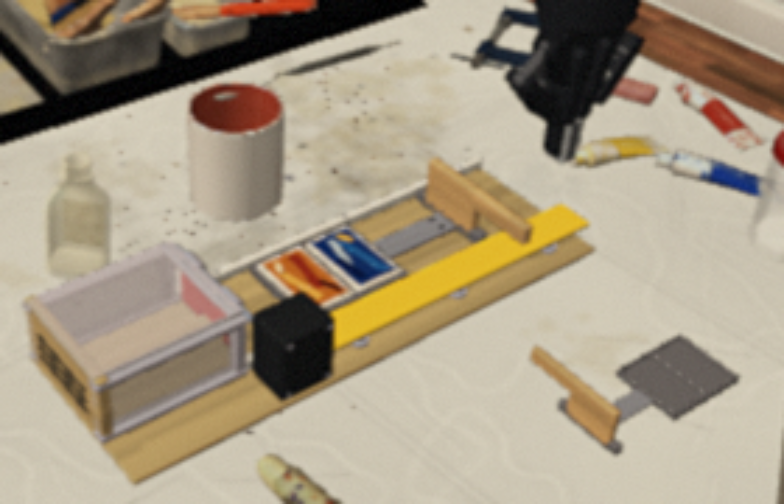

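```bash
python3 - <<'E'
from rig import readout
from h import *
s=np.load('scene.npy',allow_pickle=True).item(); M=s['camera_from_world']; p=readout.get_state()['position']
def proj(p):
    c=M[:3,:3]@p+M[:3,3]; q=cv2.projectPoints(np.array([[c[0],-c[1],-c[2]]]),np.zeros(3),np.zeros(3),s['K'],np.array(s['dist'],float))[0].ravel()
    return (q-[180,130])*2.8
print('tip',proj(p),'below',proj(np.array([p[0],p[1],.033])))
o=np.array([.5809,.1539]);f=np.array([.0929,.9957]); g=np.array([-.9957,.0929])
for x,y,z in [(-.316,.057,.033),(-.316,.091,.033),(-.2525,.088,.056)]: print(x,y,z,proj(np.r_[o+x*f+y*g,z]))
E
```

```text
tip [549.3749761  195.85725707] below [543.9143184  226.82167733]
-0.316 0.057 0.033 [555.53952186 204.75859583]
-0.316 0.091 0.033 [585.08013207 225.11804664]
-0.2525 0.088 0.056 [530.28431771 227.91301935]
```

```bash
python3 - <<'E'
from rig import readout, viewer
from h import *
print(readout.get_state()['position'],readout.get_state()['clock'])
a=viewer.get_image("scene"); b=viewer.get_image("top")
print(readout.get_state()['position'],readout.get_state()['clock'],readout.get_state()['width'])
A=cv2.resize(a['color'][150:250,330:450],None,fx=3.3,fy=3.3)
B=cv2.resize(b['color'][165:285,290:410],None,fx=3.3,fy=3.3)
B=B[:330]
cv2.imwrite('pics/s2.png',np.hstack([A,B])[:,:,::-1])
def pts(d,u0,u1,v0,v1):
    v,u=np.mgrid[v0:v1,u0:u1]; uv=np.c_[u.ravel(),v.ravel()]
    n=cv2.undistortPoints(uv.astype(float).reshape(-1,1,2),d['K'],np.array(d['dist'],float)).reshape(-1,2)
    D=d['depth'][uv[:,1],uv[:,0]]; M=d['camera_from_world']
    P=(np.c_[n[:,0],-n[:,1],-np.ones(len(n))]*D[:,None]-M[:3,3])@M[:3,:3]
    return P,d['color'][uv[:,1],uv[:,0]]
P,c=pts(a,360,410,150,215); k=(c.max(1)<60)&(P[:,2]>.04)&(P[:,2]<.3)&(np.hypot(P[:,0],P[:,1])<.7); Q=P[k]; 
print(len(Q),Q[np.argsort(Q[:,2])[:12]].round(3))
E
```

```text
[ 0.48124922 -0.12439206  0.06447861] 2.05
[ 0.48126558 -0.12439995  0.06467828] 2.15 -0.00014862453545263368
754 [[ 0.47  -0.123  0.112]
 [ 0.481 -0.113  0.113]
 [ 0.471 -0.125  0.113]
 [ 0.475 -0.112  0.114]
 [ 0.482 -0.114  0.114]
 [ 0.475 -0.116  0.115]
 [ 0.478 -0.112  0.115]
 [ 0.483 -0.111  0.115]
 [ 0.476 -0.113  0.115]
 [ 0.47  -0.126  0.116]
 [ 0.485 -0.114  0.116]
 [ 0.471 -0.123  0.117]]
```

View pics/s2.png

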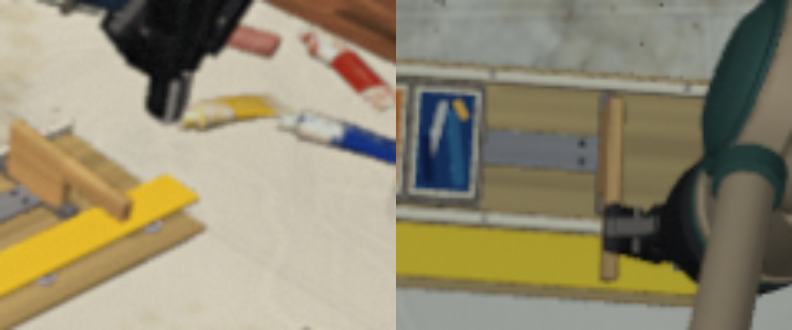

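```bash
python3 - <<'E'
from rig import readout, viewer
from h import *
a=viewer.get_image("scene")
v,u=np.mgrid[140:235,350:420]; uv=np.c_[u.ravel(),v.ravel()]
n=cv2.undistortPoints(uv.astype(float).reshape(-1,1,2),a['K'],np.array(a['dist'],float)).reshape(-1,2)
D=a['depth'][uv[:,1],uv[:,0]]; M=a['camera_from_world']
P=(np.c_[n[:,0],-n[:,1],-np.ones(len(n))]*D[:,None]-M[:3,3])@M[:3,:3]
t=readout.get_state()['position']
k=(np.hypot(P[:,0]-t[0],P[:,1]-t[1])<.05)&(P[:,2]>.062)
for z in np.arange(.06,.2,.01):
    j=k&(P[:,2]>=z)&(P[:,2]<z+.01)
    if j.sum(): print(round(z,3),j.sum(),P[j].min(0).round(3),P[j].max(0).round(3),uv[j].mean(0).round(0),a['color'][uv[j,1],uv[j,0]].mean(0).round())
# vertical profile of column at tip
for vv in range(170,206,3): i=(vv-140)*70+(381-350); print(vv,P[i].round(3),a['color'][vv,381])
E
```

```text
0.1 13 [ 0.469 -0.133  0.105] [ 0.489 -0.118  0.109] [380. 186.] [132. 127. 115.]
0.11 45 [ 0.468 -0.139  0.11 ] [ 0.488 -0.111  0.12 ] [380. 183.] [72. 70. 65.]
0.12 51 [ 0.469 -0.139  0.12 ] [ 0.488 -0.11   0.13 ] [380. 180.] [59. 57. 54.]
0.13 48 [ 0.468 -0.139  0.131] [ 0.488 -0.11   0.139] [382. 176.] [65. 64. 60.]
0.14 37 [ 0.467 -0.156  0.14 ] [ 0.478 -0.101  0.15 ] [385. 172.] [53. 52. 49.]
0.15 113 [ 0.464 -0.162  0.15 ] [ 0.495 -0.089  0.16 ] [384. 168.] [31. 30. 29.]
0.16 98 [ 0.464 -0.168  0.16 ] [ 0.495 -0.081  0.17 ] [384. 164.] [24. 23. 23.]
0.17 142 [ 0.462 -0.171  0.17 ] [ 0.496 -0.075  0.18 ] [386. 160.] [25. 25. 25.]
0.18 117 [ 0.462 -0.172  0.18 ] [ 0.489 -0.075  0.19 ] [389. 156.] [22. 22. 23.]
0.19 122 [ 0.459 -0.173  0.19 ] [ 0.489 -0.075  0.2  ] [386. 153.] [28. 27. 27.]
0.2 153 [ 0.459 -0.173  0.2  ] [ 0.492 -0.075  0.21 ] [385. 149.] [29. 29. 29.]
170 [ 0.474 -0.111  0.153] [21 19 23]
173 [ 0.471 -0.11   0.148] [14 15 17]
176 [ 0.476 -0.119  0.134] [77 75 70]
179 [ 0.474 -0.117  0.128] [93 92 86]
182 [ 0.472 -0.117  0.121] [120 117 110]
185 [ 0.473 -0.12   0.112] [112 111 103]
188 [ 0.555 -0.245  0.004] [197 192 172]
191 [ 0.547 -0.236  0.003] [205 198 179]
194 [ 0.54  -0.228  0.001] [203 195 177]
197 [ 0.533 -0.218  0.001] [203 196 179]
200 [-0.012  0.601  0.684] [209 202 184]
203 [ 0.49  -0.158  0.035] [220 194 107]
```

Call:
send_rows --xyz '[[0, 0, -0.01], [0, 0, -0.01], [0, 0, 0], [0, 0, 0]]' --delta_rot '[[0, 0, 0], [0, 0, 0], [0, 0, 0], [0, 0, 0]]'

```text
clock: 2.6
position: [0.4797, -0.1237, 0.0428]
ee_rot: [-0.0, 0.999, -0.046, -0.001]
contact_force: [0.4, 0.3, -0.0]
width: 0.0001
gripper_force: 0.0
```

```bash
cat >> h.py <<'E'
from rig import readout, viewer
def tip():
    s=readout.get_state(); t=s['position']; a=viewer.get_image("scene")
    v,u=np.mgrid[100:260,200:460]; uv=np.c_[u.ravel(),v.ravel()]
    n=cv2.undistortPoints(uv.astype(float).reshape(-1,1,2),a['K'],np.array(a['dist'],float)).reshape(-1,2)
    D=a['depth'][uv[:,1],uv[:,0]]; M=a['camera_from_world']
    P=(np.c_[n[:,0],-n[:,1],-np.ones(len(n))]*D[:,None]-M[:3,3])@M[:3,:3]
    c=a['color'][uv[:,1],uv[:,0]].astype(int)
    k=(np.hypot(P[:,0]-t[0],P[:,1]-t[1])<.03)&(c.max(1)-c.min(1)<25)&(c.max(1)<140)&(P[:,2]>.02)
    z=np.sort(P[k,2]); Q=P[k&(P[:,2]<z[5]+.03)]
    f=np.array([.0929,.9957]); g=np.array([-.9957,.0929]); o=np.array([.5809,.1539])
    print('t',s['clock'],'pos',t.round(4),'chute',((t[:2]-o)@f).round(4),((t[:2]-o)@g).round(4),'F',s['contact_force'].round(1),'seen zmin',z[:6].round(3),Q.min(0).round(3),Q.max(0).round(3))
    return a
E
python3 -c "
from h import *
tip()"
```

```text
t 2.6 pos [ 0.4797 -0.1237  0.0428] chute -0.2858 0.0749 F [ 0.4  0.3 -0. ] seen zmin [0.083 0.085 0.086 0.087 0.087 0.089] [ 0.467 -0.139  0.083] [ 0.49  -0.11   0.118]
```

Call:
send_rows --xyz '[[0, 0, -0.005], [0, 0, -0.005], [0, 0, -0.005], [0, 0, 0], [0, 0, 0]]' --delta_rot '[[0, 0, 0], [0, 0, 0], [0, 0, 0], [0, 0, 0], [0, 0, 0]]'

```text
clock: 3.15
position: [0.4801, -0.1238, 0.0282]
ee_rot: [-0.0, 0.999, -0.046, -0.0]
contact_force: [-0.6, 0.4, -0.5]
width: -0.0001
gripper_force: 0.0
```

```bash
python3 -c "
from h import *
tip()"
```

```text
t 3.15 pos [ 0.4801 -0.1238  0.0282] chute -0.2859 0.0746 F [-0.6  0.4 -0.5] seen zmin [0.069 0.069 0.069 0.071 0.072 0.072] [ 0.467 -0.138  0.069] [ 0.488 -0.109  0.102]
```

Call:
send_rows --xyz '[[0, 0, -0.01], [0, 0, -0.01], [0, 0, -0.008], [0, 0, -0.004], [0, 0, 0], [0, 0, 0]]' --delta_rot '[[0, 0, 0], [0, 0, 0], [0, 0, 0], [0, 0, 0], [0, 0, 0], [0, 0, 0]]'

```text
clock: 3.8
position: [0.4803, -0.1239, -0.0037]
ee_rot: [0.0, 0.999, -0.046, -0.0]
contact_force: [-0.1, -0.3, 0.1]
width: 0.0
gripper_force: 0.0
```

```bash
python3 -c "
from h import *
tip()"
```

```text
t 3.8 pos [ 0.4803 -0.1239 -0.0037] chute -0.286 0.0743 F [-0.1 -0.3  0.1] seen zmin [0.04  0.04  0.041 0.043 0.045 0.045] [ 0.467 -0.138  0.04 ] [ 0.487 -0.109  0.074]
```

Call:
send_rows --xyz '[[0, 0, -0.004], [0, 0, -0.004], [0, 0, -0.004], [0, 0, -0.002], [0, 0, 0], [0, 0, 0]]' --delta_rot '[[0, 0, 0], [0, 0, 0], [0, 0, 0], [0, 0, 0], [0, 0, 0], [0, 0, 0]]'

```text
clock: 4.45
position: [0.4811, -0.1242, -0.0173]
ee_rot: [0.0, 0.999, -0.046, 0.001]
contact_force: [1.7, -0.3, 4.9]
width: -0.0002
gripper_force: 2.2
```

Call:
send_rows --xyz '[[0, 0, -0.002], [0, 0, -0.002], [0, 0, -0.001], [0, 0, 0], [0, 0, 0]]' --delta_rot '[[0, 0, 0], [0, 0, 0], [0, 0, 0], [0, 0, 0], [0, 0, 0]]'

```text
clock: 4.95
position: [0.4811, -0.1243, -0.0211]
ee_rot: [0.0, 0.999, -0.046, 0.001]
contact_force: [-0.7, 0.6, 15.1]
width: -0.0002
gripper_force: 7.1
```

```bash
python3 -c "
from h import *
a=tip()
cv2.imwrite('pics/s3.png',cv2.resize(a['color'][150:310,180:420],None,fx=3.2,fy=3.2)[:,:,::-1])"
```

```text
t 4.95 pos [ 0.4811 -0.1243 -0.0211] chute -0.2862 0.0735 F [-0.7  0.6 15.1] seen zmin [0.023 0.025 0.025 0.026 0.026 0.028] [ 0.468 -0.139  0.023] [ 0.486 -0.108  0.057]
```

View pics/s3.png

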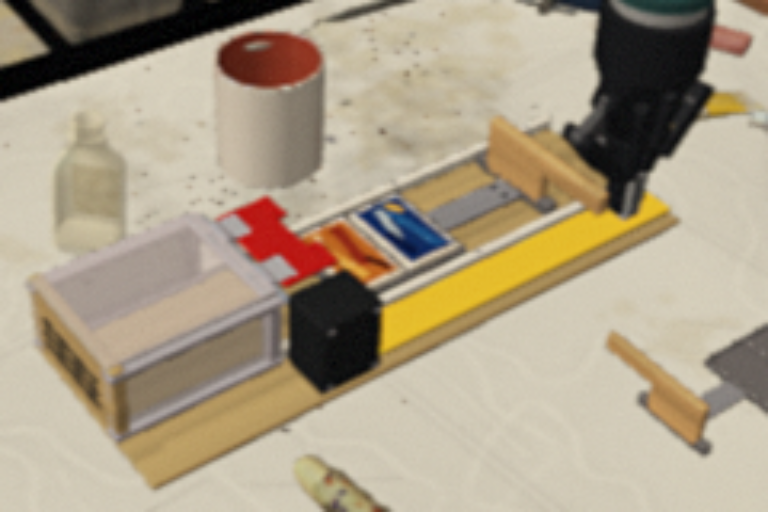

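Call:
send_rows --xyz '[[0.0004, 0.004, 0], [0.0004, 0.005, 0], [0.0005, 0.005, 0], [0.0005, 0.005, 0], [0.0005, 0.005, 0], [0.0005, 0.005, 0], [0.0005, 0.005, 0], [0.0005, 0.005, 0], [0.0005, 0.005, 0], [0.0005, 0.005, 0], [0, 0, 0]]' --delta_rot '[[0, 0, 0], [0, 0, 0], [0, 0, 0], [0, 0, 0], [0, 0, 0], [0, 0, 0], [0, 0, 0], [0, 0, 0], [0, 0, 0], [0, 0, 0], [0, 0, 0]]'

```text
clock: 6.1
position: [0.4868, -0.0772, -0.021]
ee_rot: [0.002, 0.999, -0.045, 0.002]
contact_force: [-1.1, -5.9, 11.7]
width: 0.0004
gripper_force: 6.2
```

```bash
python3 -c "
from h import *
a=tip()
cv2.imwrite('pics/s4.png',cv2.resize(a['color'][150:310,180:420],None,fx=3.2,fy=3.2)[:,:,::-1])"
```

```text
t 6.1 pos [ 0.4868 -0.0772 -0.021 ] chute -0.2388 0.0722 F [-1.1 -5.9 11.7] seen zmin [0.024 0.024 0.024 0.025 0.026 0.027] [ 0.474 -0.084  0.024] [ 0.482 -0.06   0.057]
```

View pics/s4.png

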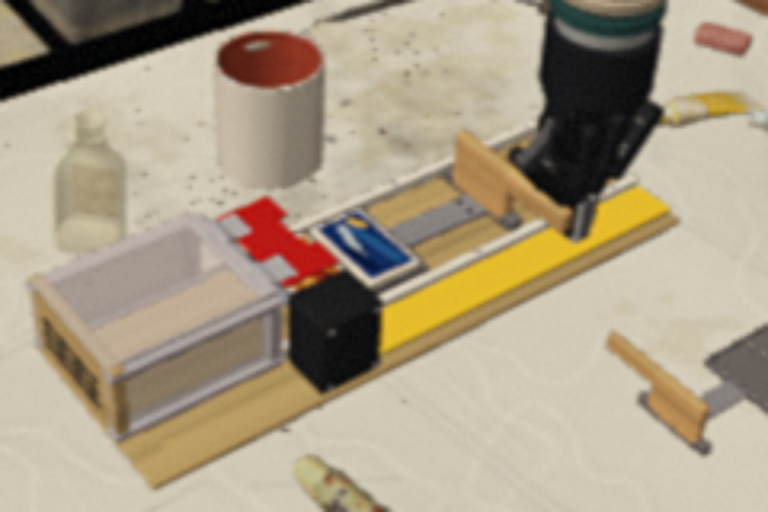

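The flap is fully up (red, at 275,240) and the tray is moving. The gripper's knuckles would come close to the linkage case at the end, so I'll back off a little while keeping the bar down. Then I'll turn the hand 90°.

Call:
send_rows --xyz '[[-0.0005, -0.005, 0], [-0.0005, -0.005, 0], [-0.0005, -0.005, 0], [0, 0, 0]]' --delta_rot '[[0, 0, 0], [0, 0, 0], [0, 0, 0], [0, 0, 0]]'

```text
clock: 6.55
position: [0.4846, -0.0877, -0.0211]
ee_rot: [-0.002, 0.999, -0.048, 0.001]
contact_force: [1.9, 9.7, 15.7]
width: -0.0002
gripper_force: 7.8
```

Call:
send_rows --xyz '[[0, 0, 0], [0, 0, 0], [0, 0, 0], [0, 0, 0], [0, 0, 0], [0, 0, 0], [0, 0, 0], [0, 0, 0], [0, 0, 0], [0, 0, 0], [0, 0, 0], [0, 0, 0]]' --delta_rot '[[0, 0, 5], [0, 0, 8], [0, 0, 8], [0, 0, 8], [0, 0, 8], [0, 0, 8], [0, 0, 8], [0, 0, 8], [0, 0, 8], [0, 0, 8], [0, 0, 8], [0, 0, 5]]'

```text
clock: 7.75
position: [0.4849, -0.0903, -0.021]
ee_rot: [0.001, 0.738, 0.675, 0.001]
contact_force: [0.1, -0.5, 14.1]
width: -0.0001
gripper_force: 6.9
```

```bash
python3 -c "
from h import *
a=tip()
print(readout.get_state()['ee_rot'],readout.get_state()['qpos'])
cv2.imwrite('pics/s5.png',cv2.resize(a['color'][150:310,180:420],None,fx=3.2,fy=3.2)[:,:,::-1])"
```

```text
t 7.75 pos [ 0.4849 -0.0903 -0.021 ] chute -0.2521 0.0729 F [ 0.1 -0.5 14.1] seen zmin [0.023 0.024 0.024 0.024 0.025 0.025] [ 0.469 -0.094  0.023] [ 0.498 -0.078  0.055]
[0.00136446 0.73706502 0.67581999 0.00079151] [-3.25416530e-01  3.77888287e-01  1.97926476e+00  1.00107538e-04
  7.81285569e-01 -2.38846742e-01]
```

View pics/s5.png

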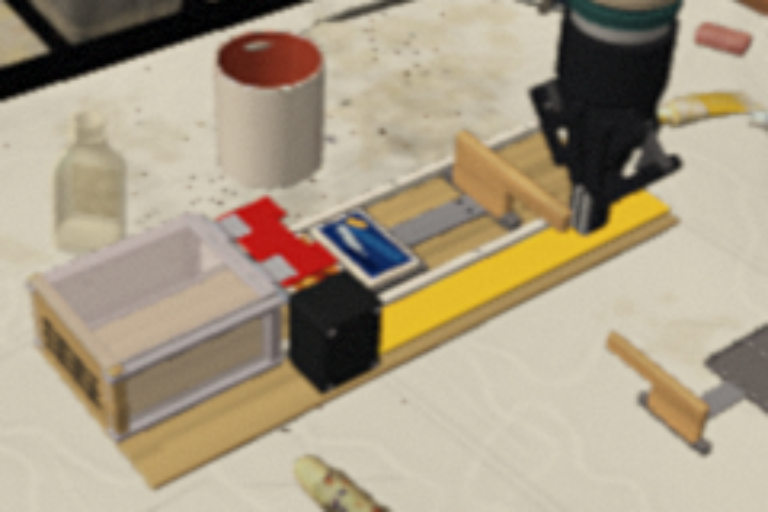

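Call:
send_rows --xyz '[[0.0004, 0.004, 0], [0.0005, 0.006, 0], [0.0008, 0.008, 0], [0.0008, 0.008, 0], [0.0008, 0.008, 0], [0.0007, 0.008, 0], [0.0007, 0.008, 0], [0.0007, 0.008, 0], [0.0007, 0.008, 0], [0.0007, 0.008, 0], [0.0006, 0.006, 0], [0.0004, 0.004, 0]]' --delta_rot '[[0, 0, 0], [0, 0, 0], [0, 0, 0], [0, 0, 0], [0, 0, 0], [0, 0, 0], [0, 0, 0], [0, 0, 0], [0, 0, 0], [0, 0, 0], [0, 0, 0], [0, 0, 0]]'

```text
clock: 9.0
position: [0.493, -0.0089, -0.021]
ee_rot: [0.003, 0.738, 0.675, -0.001]
contact_force: [-0.4, -10.2, 13.5]
width: -0.0001
gripper_force: 6.6
```

```bash
python3 -c "
from h import *
a=tip()"
```

```text
t 9.0 pos [ 0.493  -0.0089 -0.021 ] chute -0.1702 0.0724 F [ -0.4 -10.2  13.5] seen zmin [0.024 0.025 0.025 0.026 0.026 0.026] [ 0.478 -0.012  0.024] [0.501 0.002 0.056]
```

Call:
send_rows --xyz '[[0.0004, 0.004, 0], [0.0005, 0.006, 0], [0.0006, 0.007, 0], [0.0006, 0.007, 0], [0.0006, 0.007, 0], [0.0006, 0.007, 0], [0.0006, 0.007, 0], [0.0006, 0.007, 0], [0.0006, 0.006, 0], [0.0004, 0.005, 0], [0.0003, 0.004, 0], [0.0002, 0.003, 0]]' --delta_rot '[[0, 0, 0], [0, 0, 0], [0, 0, 0], [0, 0, 0], [0, 0, 0], [0, 0, 0], [0, 0, 0], [0, 0, 0], [0, 0, 0], [0, 0, 0], [0, 0, 0], [0, 0, 0]]'

```text
clock: 10.25
position: [0.4987, 0.0609, -0.0209]
ee_rot: [0.003, 0.738, 0.675, -0.001]
contact_force: [-1.4, -11.4, 13.8]
width: -0.0005
gripper_force: 7.2
```

```bash
python3 -c "
from h import *
a=tip()"
```

```text
t 10.25 pos [ 0.4987  0.0609 -0.0209] chute -0.1003 0.0732 F [ -1.4 -11.4  13.8] seen zmin [0.021 0.026 0.026 0.026 0.026 0.027] [0.484 0.057 0.021] [0.504 0.072 0.057]
```

Call:
send_rows --xyz '[[0.0002, 0.002, 0], [0.0002, 0.002, 0], [0.0002, 0.002, 0], [0.0002, 0.002, 0], [0.0002, 0.002, 0], [0.0002, 0.002, 0], [0, 0, 0]]' --delta_rot '[[0, 0, 0], [0, 0, 0], [0, 0, 0], [0, 0, 0], [0, 0, 0], [0, 0, 0], [0, 0, 0]]'

```text
clock: 11.0
position: [0.4996, 0.0729, -0.0209]
ee_rot: [0.003, 0.738, 0.675, -0.001]
contact_force: [-0.9, -10.6, 15.2]
width: -0.0002
gripper_force: 7.5
```

Call:
send_rows --xyz '[[0.0001, 0.001, 0], [0.0001, 0.001, 0], [0.0001, 0.001, 0], [0.0001, 0.001, 0], [0, 0, 0]]' --delta_rot '[[0, 0, 0], [0, 0, 0], [0, 0, 0], [0, 0, 0], [0, 0, 0]]'

```text
clock: 11.5
position: [0.4997, 0.0743, -0.0209]
ee_rot: [0.004, 0.737, 0.675, -0.003]
contact_force: [-1.7, -20.8, 16.1]
width: 0.0002
gripper_force: 12.1
```

Call:
send_rows --xyz '[[0.0001, 0.001, 0], [0.0001, 0.001, 0], [0, 0, 0]]' --delta_rot '[[0, 0, 0], [0, 0, 0], [0, 0, 0]]'

```text
clock: 11.8
position: [0.4996, 0.0742, -0.0209]
ee_rot: [0.005, 0.737, 0.676, -0.004]
contact_force: [-2.6, -27.8, 17.1]
width: -0.0001
gripper_force: 16.2
```

```bash
python3 -c "
from h import *
a=tip()
b=viewer.get_image('top')['color']
cv2.imwrite('pics/s6.png',np.vstack([cv2.resize(a['color'][165:295,180:420],(720,390)),cv2.resize(b[170:240,175:395],(660,210)).copy() if 0 else cv2.copyMakeBorder(cv2.resize(b[170:235,175:395],(660,195)),0,0,0,60,0)])[:,:,::-1])"
```

```text
t 11.8 pos [ 0.4996  0.0742 -0.0209] chute -0.0869 0.0736 F [ -2.6 -27.8  17.1] seen zmin [0.02  0.025 0.026 0.027 0.027 0.027] [0.484 0.07  0.02 ] [0.505 0.093 0.057]
```

View pics/s6.png

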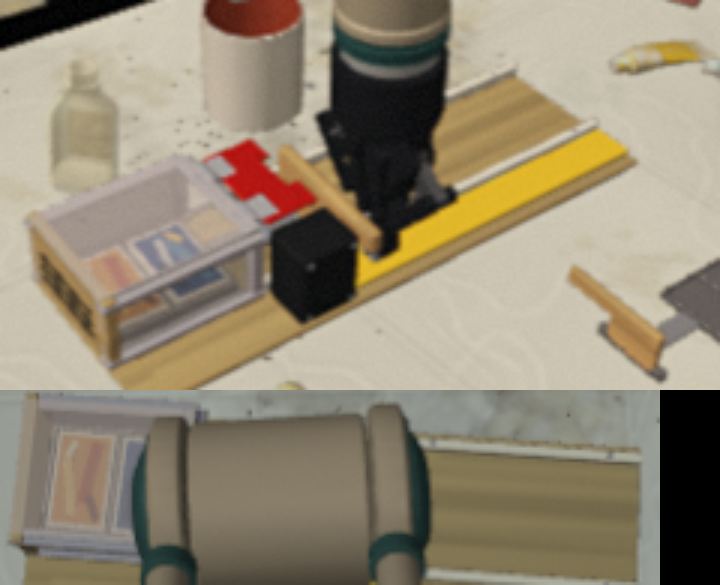

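The tray is in the box against the end stop: the push force rises but nothing moves. Next I'll ease back along the bar and lift away.

Call:
send_rows --xyz '[[-0.0003, -0.003, 0], [-0.0004, -0.004, 0], [-0.0006, -0.006, 0], [-0.0006, -0.006, 0], [-0.0006, -0.006, 0], [0, 0, 0]]' --delta_rot '[[0, 0, 0], [0, 0, 0], [0, 0, 0], [0, 0, 0], [0, 0, 0], [0, 0, 0]]'

```text
clock: 12.5
position: [0.4984, 0.0589, -0.0209]
ee_rot: [0.0, 0.74, 0.672, 0.003]
contact_force: [0.5, 7.1, 13.2]
width: -0.0001
gripper_force: 6.6
```

Call:
send_rows --xyz '[[0, 0, 0.005], [0, 0, 0.005], [0, 0, 0.006], [0, 0, 0.008], [0, 0, 0.02], [0, -0.01, 0.03], [0, -0.02, 0.03], [0, -0.02, 0.03], [0, -0.02, 0], [0, 0, 0], [0, 0, 0], [0, 0, 0]]' --delta_rot '[[0, 0, 0], [0, 0, 0], [0, 0, 0], [0, 0, 0], [0, 0, 0], [0, 0, 0], [0, 0, 0], [0, 0, 0], [0, 0, 0], [0, 0, 0], [0, 0, 0], [0, 0, 0]]'

```text
clock: 13.7
position: [0.4954, -0.0122, 0.1106]
ee_rot: [-0.001, 0.739, 0.674, -0.001]
contact_force: [0.8, 0.4, -0.1]
width: 0.0001
gripper_force: 0.0
```

```bash
python3 -c "
from h import *
a=tip()
cv2.imwrite('pics/s7.png',cv2.resize(a['color'][130:310,180:420],(760,570))[:,:,::-1])
d=viewer.get_image('top')
v,u=np.mgrid[165:275,175:395]; uv=np.c_[u.ravel(),v.ravel()]
n=cv2.undistortPoints(uv.astype(float).reshape(-1,1,2),d['K'],np.array(d['dist'],float)).reshape(-1,2)
D=d['depth'][uv[:,1],uv[:,0]]; M=d['camera_from_world']
P=(np.c_[n[:,0],-n[:,1],-np.ones(len(n))]*D[:,None]-M[:3,3])@M[:3,:3]
f=np.array([.0929,.9957]); g=np.array([-.9957,.0929]); o=np.array([.5809,.1539])
q=np.c_[(P[:,:2]-o)@f,(P[:,:2]-o)@g]
k=(P[:,2]>.048)&(P[:,2]<.062)&(q[:,0]<-.055)&(q[:,0]>-.3)&(abs(q[:,1])<.1)
print('handle x',k.sum(),np.percentile(q[k,0],[2,50,98]) if k.any() else '')"
```

```text
t 13.7 pos [ 0.4954 -0.0122  0.1106] chute -0.1733 0.0697 F [ 0.8  0.4 -0.1] seen zmin [0.15  0.151 0.153 0.153 0.153 0.153] [ 0.48  -0.021  0.15 ] [0.511 0.    0.183]
handle x 272 [-0.07728846 -0.07156969 -0.0661391 ]
```

View pics/s7.png

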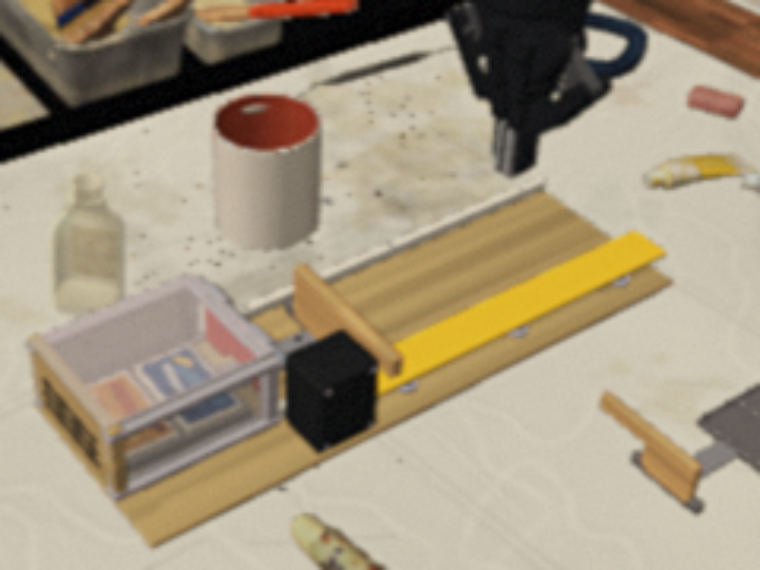

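The flap is shut (red behind the box front at 230,335), the bar is up and the hand is clear. The handle's back measures about -76 mm against the -74 mm expected when home, within camera accuracy.

```bash
python3 -c "
from rig import order
print(order.sign_off())"
```

```text
the job is handed in; nothing more can be done
None
```

I handed the job in at about 14 s: the tray is against the end stop in the drying box, the flap has fallen shut behind it, and the hand is clear; the verdict was not shown.

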